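Dock the probe thermometer by feel

TASK

Take the red probe thermometer out of its wooden drying stand and set its tip on the black sprung cover plate at either end of the white charging dock's window, pressing lightly. Feel along the window with the tip until it drops into the hidden socket, then lower it gently fully home, collar flat on the dock, and let go. Keep it upright, never force it (stay well under 20 N against the dock), and leave the other things as they are.

Things in the scene. Friction and masses are not known exactly. Their poses are not given: they have to be found in the camera images.
- thermometer: Probe thermometer, about 80 g, standing stem down in the stand. Origin at the centre of its tip (lowest point), z up its axis. From the tip: steel stem 9 mm in diameter up to 26 mm (tip chamfered 2 mm high to 6 mm diameter), black collar 28 mm in diameter from 26 to 32 mm, round red handle 24 mm in diameter from 32 to 86 mm. Grip the handle at any yaw; its pose is reported while held too.
- stand: Fixed wooden drying stand, block 66 x 66 x 40 mm with a 12 mm wide, 32 mm deep hole in the middle of its top that the stem stands in, collar on the block. Origin at the centre of its underside, z up.
- dock: Fixed white charging dock, 70 mm (its x) by 204 mm (its y) by 50 mm high, grey plinth. Origin at the centre of its underside, z up. In the middle of its flat top is a window 14 mm wide (x) and 90 mm long (y) with the black cover plate in it. Fully home in the socket, the thermometer's collar lies flat on the dock's top and its tip is 26 mm below the top.
- window (a point): Centre of the window, level with the dock's flat top. Axes as the dock's: y along the window, z up. One socket, 13 x 13 mm and 24 mm deep, is hidden in the plate on the window's centre line, its centre up to 25 mm either way from this point; it stays where it is. A slit dust skin hides it and offers no resistance.
- plate_mid (a point): Middle of the window on the cover plate at rest, 4 mm below the dock's top (does not move). The plate is sprung: it gives from about 1.5 N, 0.5 N more per mm, with a hard stop 6 mm down (about 4.5 N). When a tip that presses it comes over the socket, the plate springs up round the tip and the socket's rigid wall then stops it sideways.
- mill: Bystander: chrome pepper mill, 52 mm in diameter, 150 mm high, loose. Origin at the centre of its underside.
- butter_dish: Bystander: glass-lidded butter dish, 100 x 170 x 87 mm, loose. Origin at the centre of its underside.
- trivet: Bystander: slatted wooden trivet, 160 x 150 x 18 mm, loose. Origin at the centre of its underside.
- silicone_lid: Bystander: olive-green silicone lid, 124 mm in diameter, 21 mm high with its knob, lying on the trivet. Origin at the centre of its underside.
- jar: Bystander: glass jar, 64 mm in diameter, 100 mm high, loose. Origin at the centre of its underside.
- mug: Bystander: blue mug, 76 mm in diameter, 85 mm high, handle at its +y, loose. Origin at the centre of its underside.
- box: Bystander: fixed blue plastic box, 90 x 120 x 55 mm, with a hinged lid. Origin at the centre of its underside.
- box_lid (a joint): Hinged clear lid of the blue box; 0 closed, grows as it opens (rad).
There are look-alikes about, which are no part of the job. There is more than one size of the thermometer; the one meant has the size given above.

How it is judged (in metres and radians):
On the way, in this order (a step that is already met when the one before it is completed fails the run):
1. the thermometer is lifted clear out of the stand (z of thermometer in the frame of stand above 0.045 m), for 0.1 s.
2. its tip presses on the cover plate in an end part of the window (more than 28 mm along from the window's centre) (x of thermometer in the frame of window between -0.006 and 0.006 m and y of thermometer in the frame of window between -0.045 and 0.045 m and (y of thermometer in the frame of window above 0.028 m or y of thermometer in the frame of window below -0.028 m) and z of thermometer in the frame of window between -0.012 and -0.0035 m and contact force between thermometer and dock above 0.8 N), for 0.2 s.
3. the tip has dropped into the socket, more than 15 mm below the dock's top (x of thermometer in the frame of window between -0.006 and 0.006 m and y of thermometer in the frame of window between -0.045 and 0.045 m and z of thermometer in the frame of window below -0.015 m), for 0.1 s.
At the end, for the whole second after the job is handed in: The thermometer stands in the dock's hidden socket, upright within 0.08 rad, its tip at least 23.5 mm below the dock's top (26 mm is fully home), at rest; the box lid is closed (below 0.1 rad) (x of thermometer in the frame of window between -0.006 and 0.006 m and y of thermometer in the frame of window between -0.045 and 0.045 m and z of thermometer in the frame of window below -0.0235 m and angle between thermometer's own z axis and vertical below 0.08 rad and linear speed of thermometer below 0.02 m/s and angular speed of thermometer below 0.2 rad/s and value of joint box_lid below 0.1 rad); the robot touches nothing.
It fails at once if the thermometer is forced against the dock with more than 20 N (contact force between thermometer and dock above 20 N).
It fails at once if the thermometer is tipped by more than 0.5 rad (angle between thermometer's own z axis and vertical above 0.5 rad).
It fails at once if the box lid is opened by more than 0.3 rad (value of joint box_lid above 0.3 rad).
It fails at once if a loose bystander is moved by more than 20 mm (distance of any of mill, butter_dish, trivet, silicone_lid, jar, mug from where it was at the start of the episode above 0.02 m).
It also fails if it takes over 46 s, if anything falls off the work surface, if the arm or the gripper's body presses on something with over 40 N, if the wrist force passes 120 N, or if a joint passes its speed limit or range.

ROBOT

A 6-joint arm with a two-finger parallel gripper is mounted at the origin on the work surface. World frame = base frame: x ahead of the robot, y to its left, z up, the work surface at z = 0. Lengths are in m, angles in degrees, forces in N, time in s.
With the tool pointing down it reaches from about 0.375 to 0.9 m from the base axis. Payload 3.1 kg.
Tool frame: the origin (TCP) lies at the very end of the fingers, on their centre line; the grasp point (between the pads) lies 19 mm behind it (bot.tcp_to_grasp is the distance from the TCP to the grasp point, in m); z points along the fingers, y is the direction in which the jaws open and shut (so a half turn about z gives the same grasp; the last joint's range is limited). The gripper opens to 87 mm and grips with 3 to 60 N. Pads are 19 mm wide; open, the fingers measure 117 mm over their backs; the gripper's body (75 mm by 190 mm) begins 51 mm behind the grasp point.
Start: joints at [65.575, 30.224, 82.088, -0, 67.689, -10.227], TCP at [0.153, 0.606, 0.223] pointing down, gripper open.
Joint ranges: [-176.69, 176.69], [-43.24, 126.21], [12.49, 139.97], [-82, 262], [0, 151.66], [-163.58, 163.58]. Speed limits (degrees/s): [159.86, 159.86, 180, 180, 180, 180].

INTERFACE

Orientations are given as a 3x3 rotation matrix whose columns are the frame's x, y, z axes.
In Python, from rig import telemetry, eyes, order, bot gives the robot as it stands. The module is installed in compiled form; this text tells all that it offers.
- The arm moves only by the tool servo_tool, never from a script. Its argument "targets" is a list of rows, each a list of 2 entries, a list of its own where there are three numbers: the shift along the tool's x, y, z in m, then the turn, a rotation vector about the tool's x, y, z in rad. In form: [[[tx, ty, tz], [wx, wy, wz]], ...]. A call has 1 to 12 rows; each row is the pose to reach, as a shift and turn from the pose commanded when the call began, along the tool's axes at that moment; what a row does not reach only later rows make up. A row lasts 1/8 s, in which the tool goes at most 62.5 mm and 10.7 degrees, less where a joint would pass 70% of its speed; a pose out of reach is approached as far as the arm can. A call with a gripper value outside its range is refused whole. "gripper" is the finger opening in m, from 0 to 0.087, set as the call begins (left out, the last holds). The fingers move at their own pace and stop on an object; the grip force is fixed at half the most. Time passes only in rows, so rows that repeat a pose let the fingers close. It gives the time, the measured TCP pose, the force and the opening at its end, in the units of the state.
- telemetry.read_state(): the state, without advancing time (a new reading comes with each control period).
- eyes.capture(name): name is "scene" or "top" or "wrist"; returns a dict with "pixels" (400x640x3 uint8, blue, green, red), "intrinsics" (3x3 intrinsics, pixels), "k1" (the pictures are not rectified: a ray, as slopes to the right and down, at radius r is drawn at 1 + k1 r^2 times it, then the intrinsics apply), "extrinsics" (4x4, takes a point from camera to world coordinates); the wrist camera has in their place "T_tool_cam" (4x4, takes a point from camera to tool coordinates, whose origin is the TCP and whose axes are the flange's). Camera axes: x right, y down, z forward; pixel columns grow to the right and rows downward; lengths in m; the calibration is good to about 2 mm. A picture is of the moment at which its call begins: read the wrist's pose just before it. There is no depth.
- order.hand_in(): hands the job in, once; it reports no verdict.
The state is a dict: "time_s": time; "joint_positions": joint angles; "qvel": joint speeds; "tau": joint torques, N m; "position": TCP position; "tcp_rot": TCP orientation; "force": force on the tool from outside, world axes, zero at the start; "moment": the same for the moment, N m; "opening": opening from 0.0 (shut) to 1.0 (fully open).
Only numpy, scipy, OpenCV 4.12 (cv2) and the standard library are available. Lean on these libraries where they do the work, as an engineer would, in place of code of your own. Each camera call takes 0.05 s, during which the arm holds its last target. There are 200 camera calls.

## Working session

There is one attempt and no reset: what is moved stays moved. The work goes in short steps, Python scripts to look and compute and a tool call to move; the robot and the scene stay as the last step left them, time stands still between calls to the robot, and variables do not carry over. Pictures are saved under pics/ and viewed, about 8 in all and at most 12, crops included, and the job is handed in when it is done.

Besides the shell and the picture viewer there is one more tool, called after "Request:" as name([rows], argument=value, ...), one row to a line, values as JSON. servo_tool: Moves the arm, as the interface text tells. Its arguments: {"type":"object","properties":{"targets":{"type":"array","items":{"type":"array"}},"gripper":{"type":"number"}},"required":["targets"]}

```bash
mkdir -p pics; cat > h.py <<'E'
import numpy as np, cv2
from rig import telemetry, eyes, order, bot
def cam(name):
    s=telemetry.read_state(); c=eyes.capture(name)
    if name=="wrist":
        T=np.eye(4);T[:3,:3]=np.array(s["tcp_rot"]);T[:3,3]=s["position"]
        c["E"]=T@np.array(c["T_tool_cam"])
    else: c["E"]=np.array(c["extrinsics"])
    c["K"]=np.array(c["intrinsics"]); return c
def ray(c,u,v):
    p=cv2.undistortPoints(np.array([[[u,v]]],float),c["K"],np.array([c["k1"],0,0,0.]))[0,0]
    return c["E"][:3,3], c["E"][:3,:3]@np.array([p[0],p[1],1])
def onz(c,u,v,z):
    o,d=ray(c,u,v); return o+d*(z-o[2])/d[2]
def proj(c,P):
    q=np.linalg.inv(c["E"])@np.append(P,1); x=q[:2]/q[2]; x=x*(1+c["k1"]*(x@x))
    return c["K"][:2,:2]@x+c["K"][:2,2]
E
python3 - <<'E'
from h import *
for n in ["scene","top","wrist"]:
    c=cam(n); cv2.imwrite(f"pics/{n}0.png",c["pixels"]); print(n,c["K"].tolist(),c["k1"]); print(c["E"].round(3).tolist())
s=telemetry.read_state();print(s)
E
```

```text
scene [[378.94959395713016, 0.0, 326.7903382262589], [0.0, 378.94959395713016, 203.63891494075654], [0.0, 0.0, 1.0]] -0.09357999320096526
[[-0.227, 0.736, -0.638, 1.096], [0.974, 0.178, -0.142, 0.152], [0.009, -0.653, -0.757, 0.762], [0.0, 0.0, 0.0, 1.0]]
top [[477.406264287365, 0.0, 319.9203177574003], [0.0, 477.406264287365, 195.00101131267056], [0.0, 0.0, 1.0]] -0.03542149573994944
[[0.021, -0.987, 0.158, 0.304], [-1.0, -0.02, 0.01, -0.001], [-0.007, -0.158, -0.987, 1.459], [0.0, 0.0, 0.0, 1.0]]
wrist [[288.3301249437308, 0.0, 317.9628331989], [0.0, 288.3301249437308, 197.3056714937827], [0.0, 0.0, 1.0]] 0.006038342113217742
[[0.245, 0.936, 0.254, 0.084], [0.969, -0.236, -0.066, 0.623], [-0.002, 0.262, -0.965, 0.383], [0.0, 0.0, 0.0, 1.0]]
{'time_s': 0.15, 'joint_positions': array([ 6.55733370e+01,  3.02678297e+01,  8.21396943e+01, -1.30571764e-03,
        6.76894070e+01, -1.02240507e+01]), 'qvel': array([ 0.05150759, -0.10814096, -0.24021709,  0.05713208,  0.04315399,
       -0.10274297]), 'tau': array([ 7.15676415e-04, -4.40430987e+01, -1.76843548e+01,  6.33220724e-02,
        5.53051173e-02, -9.14132625e-05]), 'position': array([0.15305087, 0.60538812, 0.2217837 ]), 'tcp_rot': array([[-9.69436196e-01,  2.45342614e-01, -6.80396141e-04],
       [ 2.45343399e-01,  9.69434999e-01, -1.54905490e-03],
       [ 2.79550652e-04, -1.66864060e-03, -9.99998569e-01]]), 'force': array([-0.22609684,  0.10472945,  0.51555872]), 'moment': array([0.03379426, 0.03010177, 0.00321804]), 'opening': 1.0031685308272043}
```

View pics/scene0.png

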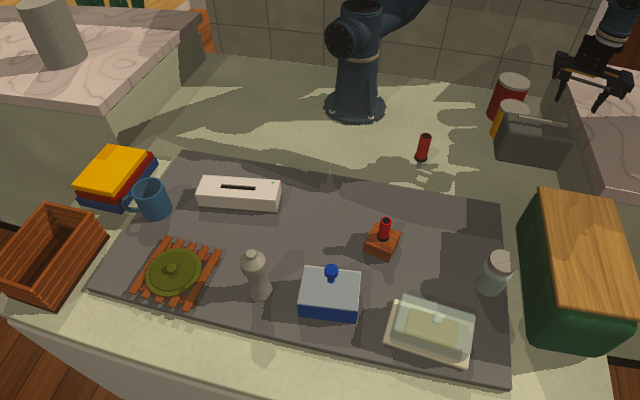

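View pics/top0.png

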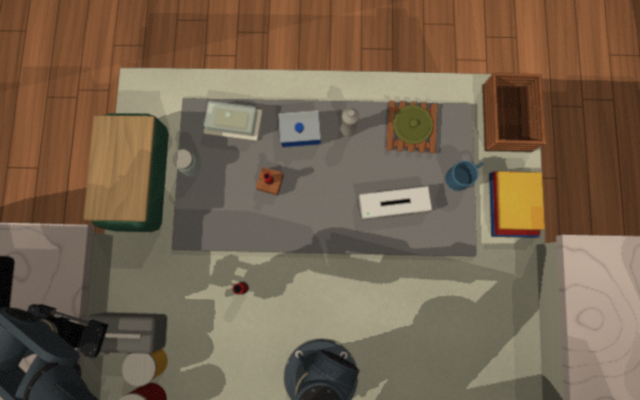

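Both pictures show the stand with the red handle (scene 383,235; top 268,180), the white dock with its black window (scene 240,192; top 395,202), and a look-alike loose on the counter (scene 424,147). Measuring these.

```bash
python3 - <<'E'
from h import *
def mr(m,box):
    x0,y0,x1,y1=box; k=np.zeros_like(m);k[y0:y1,x0:x1]=m[y0:y1,x0:x1]
    cs,_=cv2.findContours(k,0,2); c=max(cs,key=cv2.contourArea); return cv2.minAreaRect(c),cv2.contourArea(c),c
for n,db,wb,rb in [("top",(345,175,445,225),(375,192,415,212),(255,165,285,195)),("scene",(190,165,290,220),(212,178,262,196),(365,210,405,262))]:
    c=cam(n); im=c["pixels"]; hsv=cv2.cvtColor(im,cv2.COLOR_BGR2HSV)
    w=((hsv[...,2]>150)&(hsv[...,1]<60)).astype(np.uint8)*255
    b=(hsv[...,2]<50).astype(np.uint8)*255
    h=hsv[...,0].astype(int)
    r=(((h<6)|(h>174))&(hsv[...,1]>180)&(hsv[...,2]>60)).astype(np.uint8)*255
    for nm,m,bx,z in [("dock",w,db,.05),("win",b,wb,.046),("red",r,rb,.1)]:
        R,A,ct=mr(m,bx); print(n,nm,R,A)
        P=np.array([onz(c,*p,z) for p in cv2.boxPoints(R)]); print(P[:,:2].round(4).tolist(), "c",onz(c,*R[0],z).round(4), "sides",np.linalg.norm(P[0]-P[1]).round(4),np.linalg.norm(P[1]-P[2]).round(4))
    x0,y0,x1,y1=rb; cv2.imwrite(f"pics/{n}_st.png",cv2.resize(im[y0-10:y1+10,x0-10:x1+10],None,fx=6,fy=6))
    # stand's wood
    wd=((h>4)&(h<15)&(hsv[...,1]>90)&(hsv[...,2]>50)).astype(np.uint8)*255
    R,A,ct=mr(wd,(rb[0]-12,rb[1]-5,rb[2]+12,rb[3]+12)); print("wood",R,A,onz(c,*R[0],.04).round(4))
    ct=None
E
```

```text
top dock ((394.72955322265625, 201.9124755859375), (24.06733512878418, 70.0176773071289), 83.1572265625) 1578.5
[[0.5335, -0.1025], [0.563, -0.3108], [0.491, -0.3183], [0.4619, -0.1116]] c [ 0.5122 -0.2106  0.05  ] sides 0.2104 0.0725
top win ((394.9769592285156, 201.81541442871094), (1.8605209589004517, 26.295364379882812), 82.87498474121094) 25.0
[[0.5101, -0.1725], [0.5216, -0.2507], [0.516, -0.2513], [0.5046, -0.1732]] c [ 0.5131 -0.2119  0.046 ] sides 0.079 0.0056
top red ((267.46148681640625, 177.69227600097656), (10.53930377960205, 7.211102485656738), 56.3099365234375) 59.5
[[0.5751, 0.1833], [0.5873, 0.1663], [0.5617, 0.1483], [0.5495, 0.1653]] c [0.5684 0.1658 0.1   ] sides 0.0209 0.0313
wood ((269.3207702636719, 180.37734985351562), (23.62601661682129, 23.90073585510254), 15.945395469665527) 511.5 [0.5719 0.1672 0.04  ]
scene dock ((238.34915161132812, 187.19744873046875), (84.10418701171875, 26.015586853027344), 8.32564926147461) 1612.0
[[0.5438, -0.3161], [0.4543, -0.3488], [0.4457, -0.1135], [0.5325, -0.0957]] c [ 0.4953 -0.2157  0.05  ] sides 0.0953 0.2354
scene win ((237.51638793945312, 187.27899169921875), (33.13145065307617, 2.400829792022705), 4.236394882202148) 45.5
[[0.5028, -0.2623], [0.4947, -0.2653], [0.4827, -0.1775], [0.4908, -0.175]] c [ 0.4927 -0.2198  0.046 ] sides 0.0087 0.0886
scene red ((384.39410400390625, 227.47645568847656), (10.304197311401367, 22.018444061279297), 12.52880859375) 141.0
[[0.6056, 0.1552], [0.544, 0.1572], [0.5451, 0.1802], [0.6065, 0.1772]] c [0.576  0.1674 0.1   ] sides 0.0617 0.023
wood ((380.855712890625, 241.32473754882812), (31.88187026977539, 33.60795974731445), 23.96249008178711) 780.5 [0.5711 0.1661 0.04  ]
```

```bash
cat >> h.py <<'E'
def tri(rs):
    A=np.zeros((3,3));b=np.zeros(3)
    for o,d in rs:
        d=d/np.linalg.norm(d);M=np.eye(3)-np.outer(d,d);A+=M;b+=M@o
    p=np.linalg.solve(A,b); return p,[np.linalg.norm(np.cross(p-o,d/np.linalg.norm(d))) for o,d in rs]
E
python3 - <<'E'
from h import *
t=cam("top");s=cam("scene")
print("win",tri([ray(t,394.98,201.8),ray(s,237.5,187.28)]))
print("red",tri([ray(t,267.5,177.7),ray(s,385.5,221)]))
a=cv2.resize(s["pixels"][150:230,180:300],None,fx=6,fy=6,interpolation=2)
b=cv2.resize(t["pixels"][160:230,345:450],None,fx=6,fy=6,interpolation=2)[:, :]
b=cv2.resize(b,(a.shape[1]*420//480*1,420)); 
c=cv2.resize(s["pixels"][205:265,355:415],(280,280),interpolation=2)
W=np.zeros((600,800,3),np.uint8)
W[:300,:450]=cv2.resize(a,(450,300));W[300:600,:450]=cv2.resize(b,(450,300));W[:280,460:740]=c;W[300:580,460:740]=cv2.resize(t["pixels"][160:200,250:290],(280,280),interpolation=2)
cv2.imwrite("pics/m1.png",W)
E
```

```text
win (array([ 0.51010946, -0.2089557 ,  0.06664561]), [np.float64(0.00012586983161209787), np.float64(0.0001258698316121273)])
red (array([0.56619696, 0.16579688, 0.11047112]), [np.float64(0.0014308575731738719), np.float64(0.0014308575731738985)])
```

View pics/m1.png

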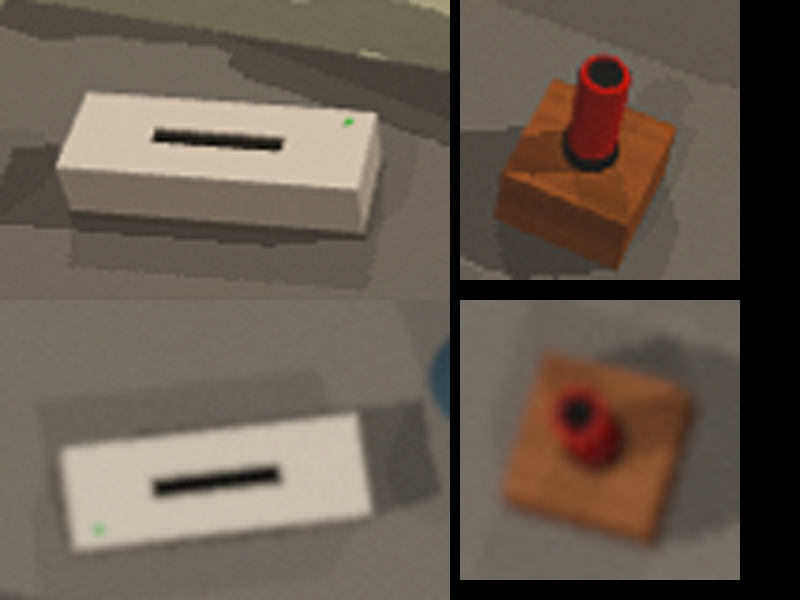

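The dock sits on a raised dark plinth, so the window is at about z = 0.067. The stand rests on the surface. I'll move above the stand and turn the jaws parallel to the window's length.

Request:
servo_tool([
  [[-0.03, -0.02, 0], [0, 0, 0]],
  [[-0.08, -0.05, 0], [0, 0, -0.05]],
  [[-0.13, -0.085, 0], [0, 0, -0.1]],
  [[-0.18, -0.115, 0], [0, 0, -0.15]],
  [[-0.23, -0.147, 0], [0, 0, -0.2]],
  [[-0.28, -0.18, 0], [0, 0, -0.25]],
  [[-0.33, -0.21, 0], [0, 0, -0.3]],
  [[-0.38, -0.243, 0], [0, 0, -0.34]],
  [[-0.43, -0.275, 0], [0, 0, -0.388]],
  [[-0.475, -0.303, 0], [0, 0, -0.388]],
  [[-0.509, -0.325, 0], [0, 0, -0.388]],
  [[-0.509, -0.325, 0], [0, 0, -0.388]],
], gripper=0.06)

```text
time_s: 1.85
position: [0.5695, 0.1635, 0.2225]
tcp_rot: [[-0.991, -0.136, 0.002], [-0.136, 0.991, -0.0], [-0.002, -0.001, -1.0]]
force: [0.3, 0.1, 0.6]
opening: 0.69
```

```bash
python3 - <<'E'
from h import *
s=telemetry.read_state();print(s["time_s"],s["position"],s["tcp_rot"],s["force"])
w=cam("wrist");cv2.imwrite("pics/w1.png",w["pixels"])
t=cam("top");c=cam("scene");print(tri([ray(t,266.9,176),ray(c,386.1,220.4)]))
print([proj(w,p) for p in [(.567,.166,.1),(.567,.166,.04),s["position"]]])
E
```

```text
1.85 [0.56947268 0.16346253 0.22250737] [[-9.90771674e-01 -1.35529422e-01  1.80715329e-03]
 [-1.35530215e-01  9.90773161e-01 -3.23321126e-04]
 [-1.74665945e-03 -5.65261288e-04 -9.99998315e-01]] [0.33102532 0.08492959 0.58752389]
(array([0.56980094, 0.166787  , 0.11732611]), [np.float64(0.0013465946333368604), np.float64(0.0013465946333367756)])
[array([321.03571929, 189.56568089]), array([320.51504893, 177.76045124]), array([318.44724848, 241.31885532])]
```

View pics/w1.png

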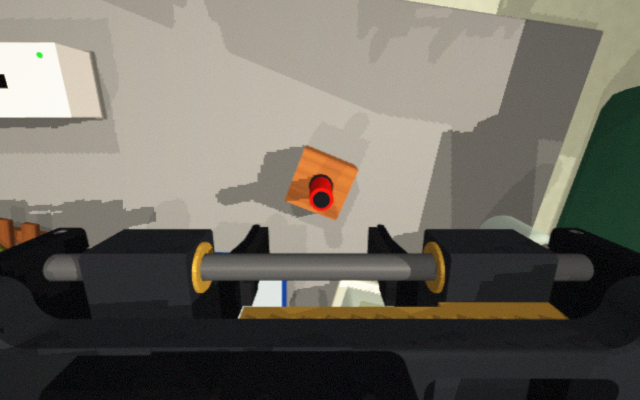

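Handle top at wrist pixel (321,200), stand block around (322,183). The handle top measures about z = 0.117, so the grey mat is a raised board about 17 mm thick, which agrees with the window height.

```bash
python3 - <<'E'
from h import *
w=cam("wrist");t=cam("top");c=cam("scene")
g=w["pixels"];hsv=cv2.cvtColor(g,cv2.COLOR_BGR2HSV);h=hsv[...,0].astype(int)
roi=np.zeros(g.shape[:2],bool);roi[150:225,290:360]=1
red=(((h<4)|(h>175))&(hsv[...,1]>200)&(hsv[...,2]>60)&roi)
ys,xs=np.nonzero(red);print("red",xs.min(),xs.max(),ys.min(),ys.max())
dk=(hsv[...,2]<60)&roi
n,l,st,ce=cv2.connectedComponentsWithStats(dk.astype(np.uint8));print(st,ce.round(1))
p,e=tri([ray(t,266.9,176),ray(c,386.1,220.4),ray(w,321,200)]);print(p,e)
wood=((h>=5)&(h<18)&(hsv[...,1]>120)&roi).astype(np.uint8)
cs,_=cv2.findContours(wood,0,2);R=cv2.minAreaRect(cv2.convexHull(max(cs,key=cv2.contourArea)));print(R)
for z in (.04,.057): 
  P=np.array([onz(w,*q,z) for q in cv2.boxPoints(R)]);print(P.mean(0),np.linalg.norm(P[0]-P[1]),np.linalg.norm(P[2]-P[1]))
for z in (.1,.117): print(onz(w,321,200,z))
E
```

```text
red 306 328 180 213
[[     0      0    640    400 255782]
 [   306    178     22     11     38]
 [   310    196     15     15    180]] [[319.5 199.5]
 [314.4 180.9]
 [317.2 202.8]]
[0.5695681  0.1677744  0.11694073] [np.float64(0.002318287551068527), np.float64(0.0004356011012980976), np.float64(0.0019292839313365118)]
((318.086181640625, 186.03448486328125), (57.751251220703125, 59.79389953613281), 21.801410675048828)
[0.57458075 0.16772152 0.04      ] 0.07391572337617464 0.06902532958781567
[0.5706709  0.16714021 0.057     ] 0.07025881340156202 0.06561036718548639
[0.57400244 0.17055871 0.1       ]
[0.56930011 0.16968436 0.117     ]
```

Request:
servo_tool([
  [[0, 0.005, 0.03], [0, 0, 0]],
  [[0, 0.005, 0.055], [0, 0, 0]],
  [[0, 0.005, 0.07], [0, 0, 0]],
  [[0, 0.005, 0.07], [0, 0, 0]],
  [[0, 0.005, 0.07], [0, 0, 0]],
])

```text
time_s: 2.78
position: [0.567, 0.1712, 0.1534]
tcp_rot: [[-0.99, -0.14, 0.002], [-0.14, 0.99, 0.0], [-0.002, -0.0, -1.0]]
force: [0.1, -0.3, 0.2]
opening: 0.694
```

```bash
python3 - <<'E'
from h import *
s=telemetry.read_state();print(s["time_s"],s["position"],s["force"])
w=cam("wrist");g=w["pixels"]
for z in (.1,.117): print(z,proj(w,(.5695,.168,z)))
cv2.imwrite("pics/w2.png",cv2.resize(g[100:300,220:420],(600,600),interpolation=2))
E
```

```text
2.775 [0.56695547 0.17121651 0.15341284] [ 0.13334462 -0.28968554  0.18861132]
0.1 [313.77767811 215.73819893]
0.117 [313.46835637 223.3542426 ]
```

View pics/w2.png

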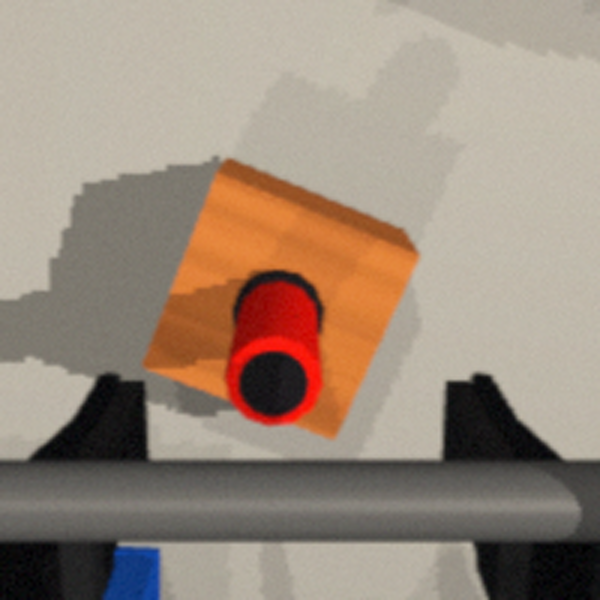

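```bash
python3 - <<'E'
from h import *
s=telemetry.read_state();w=cam("wrist");print(s["position"])
for z in (.05,.057,.062):
  P=np.array([onz(w,220+a/3,100+b/3,z) for a,b in [(222,175),(415,255),(333,438),(145,367)]]);print(z,P.mean(0).round(4),[np.linalg.norm(P[i]-P[i-1]).round(4) for i in range(4)])
for z in (.11,.117,.122):
  a=onz(w,311.3-15.5,227,z);b=onz(w,311.3+15.5,227,z);print(z,onz(w,311.3,227,z),np.linalg.norm(a-b))
E
```

```text
[0.56709238 0.17114357 0.15360629]
0.05 [0.5753 0.1672 0.05  ] [np.float64(0.0677), np.float64(0.065), np.float64(0.0672), np.float64(0.0663)]
0.057 [0.5732 0.167  0.057 ] [np.float64(0.0659), np.float64(0.0633), np.float64(0.0654), np.float64(0.0646)]
0.062 [0.5717 0.1669 0.062 ] [np.float64(0.0647), np.float64(0.0621), np.float64(0.0642), np.float64(0.0633)]
0.11 [0.57547238 0.16696366 0.11      ] 0.02347948717069077
0.117 [0.57275426 0.16674921 0.117     ] 0.02267635019096062
0.122 [0.57081275 0.16659603 0.122     ] 0.02210268091972475
```

Request:
servo_tool([
  [[-0.0044, -0.0047, 0.01], [0, 0, 0]],
  [[-0.0044, -0.0047, 0.035], [0, 0, 0]],
  [[-0.0044, -0.0047, 0.06], [0, 0, 0]],
  [[-0.0044, -0.0047, 0.081], [0, 0, 0]],
  [[-0.0044, -0.0047, 0.081], [0, 0, 0]],
  [[-0.0044, -0.0047, 0.081], [0, 0, 0]],
])

```text
time_s: 3.62
position: [0.5721, 0.1668, 0.072]
tcp_rot: [[-0.99, -0.14, 0.001], [-0.14, 0.99, 0.0], [-0.001, -0.0, -1.0]]
force: [0.6, 1.1, 0.2]
opening: 0.692
```

Request:
servo_tool([
  [[0, 0, 0], [0, 0, 0]],
  [[0, 0, 0], [0, 0, 0]],
  [[0, 0, 0], [0, 0, 0]],
  [[0, 0, 0], [0, 0, 0]],
  [[0, 0, 0], [0, 0, 0]],
  [[0, 0, 0], [0, 0, 0]],
], gripper=0.0)

```text
time_s: 4.38
position: [0.5713, 0.1669, 0.0717]
tcp_rot: [[-0.99, -0.14, 0.0], [-0.14, 0.99, 0.0], [-0.0, 0.0, -1.0]]
force: [-0.7, 1.3, 1.7]
opening: 0.269
```

Gripped: opening 23.4 mm, matching the 24 mm handle. Lifting clear and moving beside the dock for a close look.

Request:
servo_tool([
  [[0, 0, -0.01], [0, 0, 0]],
  [[0, 0, -0.03], [0, 0, 0]],
  [[0, 0, -0.05], [0, 0, 0]],
  [[0, 0, -0.07], [0, 0, 0]],
  [[0, 0, -0.085], [0, 0, 0]],
  [[0, 0, -0.09], [0, 0, 0]],
  [[0, 0, -0.09], [0, 0, 0]],
])

```text
time_s: 5.25
position: [0.5712, 0.1669, 0.1616]
tcp_rot: [[-0.99, -0.14, 0.0], [-0.14, 0.99, 0.0], [-0.0, 0.0, -1.0]]
force: [-0.2, 0.5, -1.1]
opening: 0.269
```

Request:
servo_tool([
  [[0.003, -0.02, 0], [0, 0, 0]],
  [[0.009, -0.065, 0], [0, 0, 0]],
  [[0.016, -0.115, 0], [0, 0, 0]],
  [[0.023, -0.165, 0], [0, 0, 0]],
  [[0.03, -0.215, 0], [0, 0, 0]],
  [[0.037, -0.265, 0], [0, 0, 0]],
  [[0.044, -0.31, 0], [0, 0, 0]],
  [[0.05, -0.35, 0], [0, 0, 0]],
  [[0.053, -0.373, 0], [0, 0, 0]],
  [[0.053, -0.373, 0], [0, 0, 0]],
  [[0.053, -0.373, 0], [0, 0, 0]],
])

```text
time_s: 6.62
position: [0.5703, -0.2086, 0.1611]
tcp_rot: [[-0.99, -0.14, -0.001], [-0.14, 0.99, 0.002], [0.001, 0.002, -1.0]]
force: [-0.2, 0.7, -0.8]
opening: 0.271
```

```bash
python3 - <<'E'
from h import *
s=telemetry.read_state();print(s["time_s"],s["position"],s["force"],s["opening"],s["tcp_rot"])
w=cam("wrist");cv2.imwrite("pics/w3.png",w["pixels"]);c=cam("scene");cv2.imwrite("pics/s3.png",c["pixels"])
print(proj(w,(.51,-.209,.067)))
E
```

```text
6.625 [ 0.57032968 -0.2085744   0.16110849] [-0.21059938  0.69954091 -0.79647544] 0.2706834160714915 [[-0.99012672 -0.14016794 -0.00141998]
 [-0.1401701   0.99012622  0.00155273]
 [ 0.00118831  0.00173644 -0.99999779]]
[327.30255    132.87127311]
```

View pics/w3.png

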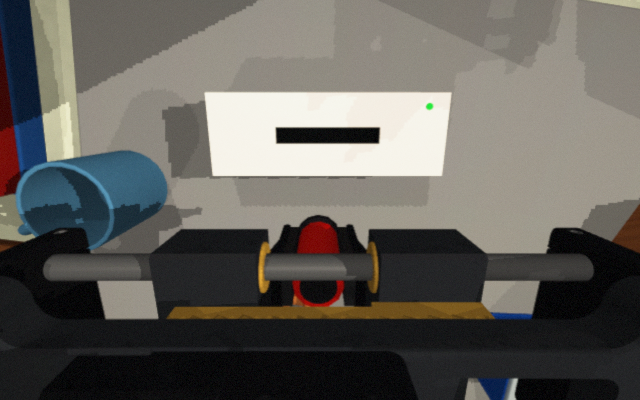

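```bash
python3 - <<'E'
from h import *
s=telemetry.read_state();print(s["position"])
w=cam("wrist");g=w["pixels"];R=np.array(s["tcp_rot"])
v=cv2.cvtColor(g,cv2.COLOR_BGR2HSV)
wh=np.zeros(g.shape[:2],np.uint8);wh[85:180,200:455]=(((v[...,2]>215)&(v[...,1]<45))[85:180,200:455])*255
bk=np.zeros_like(wh);bk[122:150,268:388]=((v[...,2]<60)[122:150,268:388])*255
for nm,m in (("dock",wh),("win",bk)):
    cs,_=cv2.findContours(m,0,2);h=cv2.convexHull(max(cs,key=cv2.contourArea))
    q=cv2.approxPolyN(h,4)[0] if hasattr(cv2,"approxPolyN") else cv2.boxPoints(cv2.minAreaRect(h))
    q=np.asarray(q,float).reshape(-1,2);print(nm,q.tolist())
    for z in (.06,.067,.072):
        P=np.array([onz(w,*p,z) for p in q]); print(z,P.mean(0).round(4),[float(np.linalg.norm(P[i]-P[i-1]).round(4)) for i in range(4)])
        if z==.067:
            d=R.T@(P-s["position"]).T; print("toolframe\n",d.T.round(4))
E
```

```text
[ 0.570694   -0.20813924  0.16139167]
dock [[451.0, 92.0], [441.0, 175.0], [212.0, 174.0], [204.0, 91.0]]
0.06 [ 0.5122 -0.2084  0.06  ] [0.2117, 0.0722, 0.2114, 0.072]
0.067 [ 0.5119 -0.2087  0.067 ] [0.206, 0.0703, 0.2058, 0.0701]
toolframe
 [[ 0.0929  0.1109  0.0946]
 [ 0.0226  0.1105  0.0945]
 [ 0.0236 -0.0953  0.0943]
 [ 0.0937 -0.0952  0.0944]]
0.072 [ 0.5117 -0.2089  0.072 ] [0.202, 0.0689, 0.2018, 0.0687]
win [[378.0, 128.0], [377.0, 141.0], [277.0, 141.0], [275.0, 128.0]]
0.06 [ 0.5122 -0.2087  0.06  ] [0.0912, 0.0113, 0.0896, 0.0114]
0.067 [ 0.5119 -0.2089  0.067 ] [0.0888, 0.011, 0.0872, 0.0111]
toolframe
 [[ 0.0637  0.0516  0.0945]
 [ 0.0527  0.0513  0.0945]
 [ 0.0528 -0.0359  0.0944]
 [ 0.0638 -0.0372  0.0944]]
0.072 [ 0.5117 -0.2091  0.072 ] [0.0871, 0.0108, 0.0855, 0.0109]
```

Window and dock outlines match the given sizes at z ≈ 0.069, with the centre at tool (+0.058, +0.008). I'll hover over the +y end of the window.

Request:
servo_tool([
  [[0.015, 0.01, 0], [0, 0, 0]],
  [[0.04, 0.03, 0.0], [0, 0, 0]],
  [[0.058, 0.043, 0.01], [0, 0, 0]],
  [[0.058, 0.043, 0.025], [0, 0, 0]],
  [[0.058, 0.043, 0.035], [0, 0, 0]],
  [[0.058, 0.043, 0.035], [0, 0, 0]],
  [[0.058, 0.043, 0.035], [0, 0, 0]],
])

```text
time_s: 7.65
position: [0.5084, -0.1759, 0.1265]
tcp_rot: [[-0.99, -0.14, 0.001], [-0.14, 0.99, -0.0], [-0.001, -0.001, -1.0]]
force: [0.7, -0.3, -0.5]
opening: 0.272
```

```bash
python3 - <<'E'
from h import *
s=telemetry.read_state();print(s["time_s"],s["position"],s["force"],s["tcp_rot"][:,2])
c=cam("scene");t=cam("top");w=cam("wrist")
W=np.zeros((600,800,3),np.uint8)
W[:400,:600]=cv2.resize(c["pixels"][140:220,185:305],(600,400),interpolation=2)
W[400:600,:400]=cv2.resize(t["pixels"][170:230,345:465],(400,200),interpolation=2)
W[400:600,400:800]=w["pixels"][50:250,120:520]
cv2.imwrite("pics/m4.png",W)
p=s["position"]
for dz in (-.043+.019*0,): pass
f=lambda q:((q-np.array([185,140]))*5).round(1)
print("tip",f(proj(c,p-[0,0,.043])),"collar bottom",f(proj(c,p-[0,0,.017])),"win c",f(proj(c,(.5118,-.2089,.069))))
E
```

```text
7.65 [ 0.50837626 -0.17589467  0.12646756] [ 0.70424095 -0.28191916 -0.50337884] [ 6.74073854e-04 -4.17943939e-04 -9.99999685e-01]
tip [320.5 222. ] collar bottom [312.8 185. ] win c [260.8 235.6]
```

View pics/m4.png

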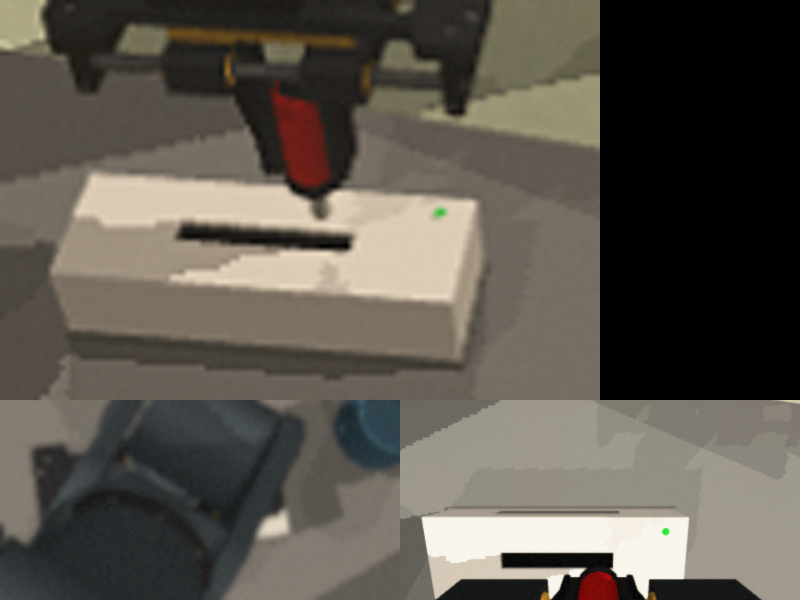

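The scene shows the tip just above the +y end (crop 321,219), within a pixel of prediction. Next I'll check the probe's offset in the grip from the collar's edge in the wrist view.

```bash
python3 - <<'E'
from h import *
w=cam("wrist");g=w["pixels"];v=cv2.cvtColor(g,cv2.COLOR_BGR2HSV)
T=np.array(w["T_tool_cam"]);Ti=np.linalg.inv(T)
def pt(P):
    q=Ti@np.append(P,1);x=q[:2]/q[2];x=x*(1+w["k1"]*(x@x));return (w["K"][:2,:2]@x+w["K"][:2,2]).round(1)
ts=np.linspace(-1,1,41)
for z,r in ((.011,.014),(.017,.014),(.011,.012)):
    P=[pt((r*np.cos(a),r*np.sin(a),z)) for a in ts]; print(z,r,min(P,key=lambda p:p[1]))
print("1mm x",pt((.015,0,.011)),"red sides z0",pt((0,-.012,-.0)),pt((0,.012,0)))
print(v[205:232,318].tolist())
row=v[245];h=row[:,0].astype(int);print([i for i in range(280,360) if (h[i]<6 or h[i]>174) and row[i,1]>200 and row[i,2]>50][::100**0][0::50])
E
```

```text
0.011 0.014 [318.4 213.5]
0.017 0.014 [317.3 210.6]
0.011 0.012 [316.5 216.6]
1mm x [318.4 212. ] red sides z0 [298.6 241.3] [338.3 241.3]
[[155, 102, 15], [60, 78, 13], [51, 149, 12], [150, 64, 4], [156, 159, 8], [90, 28, 9], [105, 255, 2], [60, 128, 10], [130, 128, 12], [110, 59, 13], [150, 20, 13], [135, 57, 18], [120, 23, 22], [70, 28, 27], [0, 0, 22], [176, 62, 29], [0, 171, 73], [1, 230, 134], [1, 240, 136], [1, 247, 125], [1, 229, 128], [2, 247, 124], [0, 253, 124], [1, 249, 124], [0, 249, 124], [2, 251, 125], [2, 253, 125]]
[298]
```

Request:
servo_tool([
  [[0.003, 0, 0.003], [0, 0, 0]],
  [[0.003, 0, 0.008], [0, 0, 0]],
  [[0.003, 0, 0.012], [0, 0, 0]],
  [[0.003, 0, 0.014], [0, 0, 0]],
  [[0.003, 0, 0.014], [0, 0, 0]],
])

```text
time_s: 8.48
position: [0.5045, -0.1757, 0.1123]
tcp_rot: [[-0.99, -0.14, -0.0], [-0.14, 0.99, 0.0], [0.0, 0.0, -1.0]]
force: [-0.1, -0.5, -1.5]
opening: 0.269
```

Request:
servo_tool([
  [[0, 0, 0.001], [0, 0, 0]],
  [[0, 0, 0.001], [0, 0, 0]],
  [[0, 0, 0.001], [0, 0, 0]],
])

```text
time_s: 8.85
position: [0.5046, -0.1758, 0.1116]
tcp_rot: [[-0.99, -0.14, 0.0], [-0.14, 0.99, -0.0], [-0.0, -0.0, -1.0]]
force: [-0.2, 0.1, -0.5]
opening: 0.268
```

Request:
servo_tool([
  [[0, 0, 0.001], [0, 0, 0]],
  [[0, 0, 0.001], [0, 0, 0]],
  [[0, 0, 0.001], [0, 0, 0]],
])

```text
time_s: 9.22
position: [0.5045, -0.1758, 0.1105]
tcp_rot: [[-0.99, -0.14, -0.0], [-0.14, 0.99, -0.0], [0.0, -0.0, -1.0]]
force: [-0.5, 0.5, -0.4]
opening: 0.263
```

Request:
servo_tool([
  [[0, 0, 0.001], [0, 0, 0]],
  [[0, 0, 0.001], [0, 0, 0]],
  [[0, 0, 0.001], [0, 0, 0]],
])

```text
time_s: 9.6
position: [0.5045, -0.1758, 0.1095]
tcp_rot: [[-0.99, -0.14, -0.0], [-0.14, 0.99, 0.0], [0.0, 0.0, -1.0]]
force: [-0.5, -0.8, -0.4]
opening: 0.272
```

Request:
servo_tool([
  [[0, 0, 0.001], [0, 0, 0]],
  [[0, 0, 0.002], [0, 0, 0]],
  [[0, 0, 0.002], [0, 0, 0]],
])

```text
time_s: 9.98
position: [0.5044, -0.1758, 0.1074]
tcp_rot: [[-0.99, -0.14, -0.0], [-0.14, 0.99, 0.0], [0.0, 0.0, -1.0]]
force: [0.2, 0.7, -0.3]
opening: 0.269
```

```bash
python3 - <<'E'
from h import *
s=telemetry.read_state();p=s["position"];print(p,s["force"])
c=cam("scene");w=cam("wrist")
W=np.zeros((600,800,3),np.uint8)
W[:,:400]=cv2.resize(c["pixels"][165:210,230:260],(400,600),interpolation=2)
W[:,400:]=cv2.resize(w["pixels"][160:235,290:340],(400,600),interpolation=2)
cv2.imwrite("pics/m5.png",W)
f=lambda q:((q-np.array([230,165]))*13.333).round(1)
a=np.array([-.14,.99,0]);C=np.array([.5118,-.2089,.069])
for h in (0,.003,.005): print(h,"tip",f(proj(c,p-[0,0,.043-h])),"collar bot",f(proj(c,p-[0,0,.017-h])))
print("win end top",f(proj(c,C+.045*a)),f(proj(c,C+.035*a)))
E
```

```text
[ 0.50444236 -0.17575757  0.10743959] [ 0.2354215   0.70240111 -0.27867954]
0 tip [277.3 313.7] collar bot [257.5 217.8]
0.003 tip [275.  302.8] collar bot [255.2 206.5]
0.005 tip [273.5 295.6] collar bot [253.6 199. ]
win end top [328.8 311.5] [276.7 307.8]
```

View pics/m5.png

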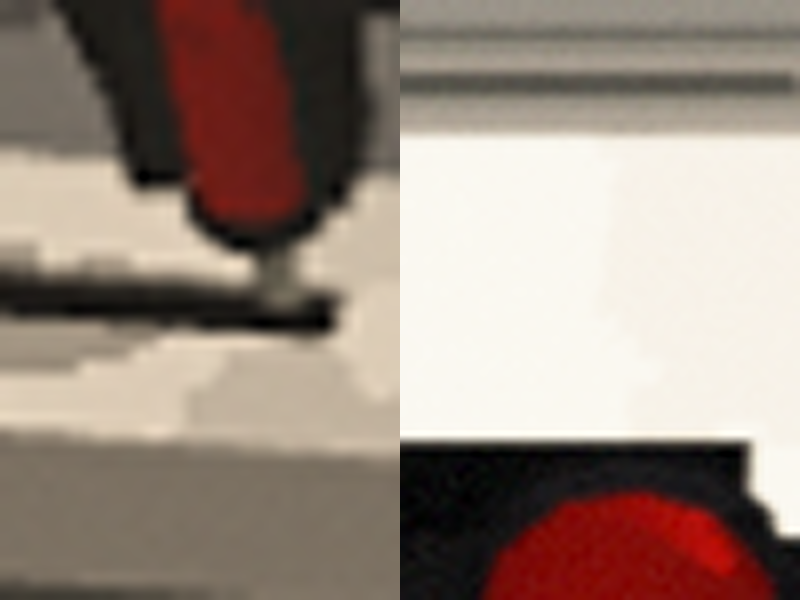

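```bash
python3 - <<'E'
from h import *
s=telemetry.read_state();w=cam("wrist");T=np.array(w["T_tool_cam"])
def ontool(u,v,z):
    p=cv2.undistortPoints(np.array([[[u,v]]],float),w["K"],np.array([w["k1"],0,0,0.]))[0,0]
    o=T[:3,3];d=T[:3,:3]@[p[0],p[1],1];return o+d*(z-o[2])/d[2]
g=cv2.cvtColor(w["pixels"],cv2.COLOR_BGR2GRAY).astype(int);print(g[208:226,310].tolist(),g[208:226,318].tolist(), w["pixels"][212:228,316,2].tolist())
z=s["position"][2]
for top in (.067,.069,.071): print("win axis x",ontool(310,214.8,z-top)[0]-.007, "end y", ontool(333.5,217,z-top)[1])
for h in (0,.003,.005): print(h,"handle axis x",ontool(317,221.2,.011-h)[0]-.012)
E
```

```text
[247, 248, 248, 248, 248, 248, 236, 84, 14, 11, 14, 22, 23, 25, 35, 44, 48, 42] [246, 246, 244, 246, 246, 245, 231, 79, 17, 22, 26, 27, 24, 42, 51, 52, 47, 50] [250, 250, 239, 91, 17, 17, 24, 26, 27, 59, 115, 140, 143, 132, 133, 133]
win axis x -0.003830780886088855 end y 0.011218015318821026
win axis x -0.003153352814372284 end y 0.011102682700594151
win axis x -0.002475924742655713 end y 0.010987350082367278
0 handle axis x -0.0031049573096541584
0.003 handle axis x -0.0020143700497300514
0.005 handle axis x -0.0012873118764473133
```

Wrist and scene both place the probe within about 1–2 mm of the window's axis, 34 mm along. Descending gently.

Request:
servo_tool([
  [[0, 0, 0.001], [0, 0, 0]],
  [[0, 0, 0.002], [0, 0, 0]],
  [[0, 0, 0.002], [0, 0, 0]],
])

```text
time_s: 10.5
position: [0.5044, -0.1758, 0.1054]
tcp_rot: [[-0.99, -0.14, -0.0], [-0.14, 0.99, 0.0], [0.0, 0.0, -1.0]]
force: [0.3, 0.0, -0.7]
opening: 0.269
```

Request:
servo_tool([
  [[0, 0, 0.001], [0, 0, 0]],
  [[0, 0, 0.0015], [0, 0, 0]],
  [[0, 0, 0.0015], [0, 0, 0]],
])

```text
time_s: 10.88
position: [0.5045, -0.1758, 0.104]
tcp_rot: [[-0.99, -0.14, -0.0], [-0.14, 0.99, 0.0], [0.0, 0.0, -1.0]]
force: [1.1, 0.2, -1.2]
opening: 0.27
```

Request:
servo_tool([
  [[0, 0, 0.001], [0, 0, 0]],
  [[0, 0, 0.0015], [0, 0, 0]],
  [[0, 0, 0.0015], [0, 0, 0]],
])

```text
time_s: 11.25
position: [0.5046, -0.1758, 0.1027]
tcp_rot: [[-0.99, -0.14, 0.0], [-0.14, 0.99, -0.0], [-0.0, -0.0, -1.0]]
force: [-0.3, 0.9, 1.3]
opening: 0.271
```

Request:
servo_tool([
  [[0, 0, 0.001], [0, 0, 0]],
  [[0, 0, 0.001], [0, 0, 0]],
  [[0, 0, 0.001], [0, 0, 0]],
])

```text
time_s: 11.62
position: [0.5046, -0.1758, 0.1016]
tcp_rot: [[-0.99, -0.14, 0.0], [-0.14, 0.99, -0.0], [-0.0, -0.0, -1.0]]
force: [0.3, -0.7, 1.8]
opening: 0.269
```

Request:
servo_tool([
  [[0, 0, 0.001], [0, 0, 0]],
  [[0, 0, 0.001], [0, 0, 0]],
  [[0, 0, 0.001], [0, 0, 0]],
])

```text
time_s: 12.0
position: [0.5046, -0.1758, 0.1006]
tcp_rot: [[-0.99, -0.14, 0.0], [-0.14, 0.99, -0.0], [-0.0, -0.0, -1.0]]
force: [-0.1, 1.3, 2.5]
opening: 0.269
```

On the plate: the force rises softly by about 0.6 N/mm, which is spring-like, and I'm about 2.6 mm into its travel. Now feeling along −y.

Request:
servo_tool([
  [[-0.0007, -0.001, 0.0008], [0, 0, 0]],
  [[-0.0007, -0.002, 0.0008], [0, 0, 0]],
  [[-0.0007, -0.003, 0.0008], [0, 0, 0]],
  [[-0.0007, -0.004, 0.0008], [0, 0, 0]],
  [[-0.0007, -0.004, 0.0008], [0, 0, 0]],
])

```text
time_s: 12.62
position: [0.5059, -0.1798, 0.0998]
tcp_rot: [[-0.99, -0.14, 0.0], [-0.14, 0.99, -0.0], [-0.0, -0.0, -1.0]]
force: [-1.0, 1.4, 4.0]
opening: 0.268
```

Request:
servo_tool([
  [[0, -0.001, 0], [0, 0, 0]],
  [[0, -0.002, 0], [0, 0, 0]],
  [[0, -0.003, 0], [0, 0, 0]],
  [[0, -0.003, 0], [0, 0, 0]],
])

```text
time_s: 13.12
position: [0.5063, -0.1829, 0.0998]
tcp_rot: [[-0.99, -0.14, 0.0], [-0.14, 0.99, -0.0], [-0.0, -0.0, -1.0]]
force: [0.1, 1.1, 1.8]
opening: 0.269
```

Request:
servo_tool([
  [[0, -0.001, 0], [0, 0, 0]],
  [[0, -0.002, 0], [0, 0, 0]],
  [[0, -0.003, 0], [0, 0, 0]],
  [[0, -0.003, 0], [0, 0, 0]],
])

```text
time_s: 13.62
position: [0.5067, -0.1858, 0.0997]
tcp_rot: [[-0.99, -0.14, 0.0], [-0.14, 0.99, -0.0], [-0.0, -0.0, -1.0]]
force: [-0.2, 1.2, 2.8]
opening: 0.273
```

Request:
servo_tool([
  [[0, -0.001, 0], [0, 0, 0]],
  [[0, -0.002, 0], [0, 0, 0]],
  [[0, -0.003, 0], [0, 0, 0]],
  [[0, -0.003, 0], [0, 0, 0]],
])

```text
time_s: 14.12
position: [0.5071, -0.1888, 0.0998]
tcp_rot: [[-0.99, -0.14, 0.0], [-0.14, 0.99, -0.0], [-0.0, -0.0, -1.0]]
force: [-0.2, 1.4, 2.3]
opening: 0.27
```

Request:
servo_tool([
  [[0, -0.001, 0], [0, 0, 0]],
  [[0, -0.002, 0], [0, 0, 0]],
  [[0, -0.003, 0], [0, 0, 0]],
  [[0, -0.003, 0], [0, 0, 0]],
])

```text
time_s: 14.62
position: [0.5075, -0.1917, 0.0998]
tcp_rot: [[-0.99, -0.14, 0.0], [-0.14, 0.99, -0.0], [-0.0, -0.0, -1.0]]
force: [-0.2, 0.7, 1.9]
opening: 0.272
```

Request:
servo_tool([
  [[0, -0.001, 0], [0, 0, 0]],
  [[0, -0.002, 0], [0, 0, 0]],
  [[0, -0.003, 0], [0, 0, 0]],
  [[0, -0.003, 0], [0, 0, 0]],
])

```text
time_s: 15.12
position: [0.5079, -0.1947, 0.0998]
tcp_rot: [[-0.99, -0.14, 0.0], [-0.14, 0.99, -0.0], [-0.0, -0.0, -1.0]]
force: [-0.4, 1.4, 2.8]
opening: 0.267
```

Request:
servo_tool([
  [[0, -0.001, 0], [0, 0, 0]],
  [[0, -0.002, 0], [0, 0, 0]],
  [[0, -0.003, 0], [0, 0, 0]],
  [[0, -0.003, 0], [0, 0, 0]],
])

```text
time_s: 15.62
position: [0.5084, -0.1977, 0.0998]
tcp_rot: [[-0.99, -0.14, 0.0], [-0.14, 0.99, -0.0], [-0.0, -0.0, -1.0]]
force: [-0.8, 1.7, 2.6]
opening: 0.27
```

Request:
servo_tool([
  [[0, -0.001, 0], [0, 0, 0]],
  [[0, -0.002, 0], [0, 0, 0]],
  [[0, -0.003, 0], [0, 0, 0]],
  [[0, -0.003, 0], [0, 0, 0]],
])

```text
time_s: 16.12
position: [0.5088, -0.2006, 0.0997]
tcp_rot: [[-0.99, -0.14, 0.0], [-0.14, 0.99, -0.0], [-0.0, -0.0, -1.0]]
force: [-0.5, 1.7, 2.6]
opening: 0.267
```

Request:
servo_tool([
  [[0, -0.001, 0], [0, 0, 0]],
  [[0, -0.002, 0], [0, 0, 0]],
  [[0, -0.003, 0], [0, 0, 0]],
  [[0, -0.003, 0], [0, 0, 0]],
])

```text
time_s: 16.62
position: [0.5092, -0.2036, 0.0998]
tcp_rot: [[-0.99, -0.14, 0.0], [-0.14, 0.99, -0.0], [-0.0, -0.0, -1.0]]
force: [-1.0, 1.5, 1.8]
opening: 0.267
```

Request:
servo_tool([
  [[0, -0.001, 0], [0, 0, 0]],
  [[0, -0.002, 0], [0, 0, 0]],
  [[0, -0.003, 0], [0, 0, 0]],
  [[0, -0.003, 0], [0, 0, 0]],
])

```text
time_s: 17.12
position: [0.5096, -0.2066, 0.0998]
tcp_rot: [[-0.99, -0.14, 0.0], [-0.14, 0.99, -0.0], [-0.0, -0.0, -1.0]]
force: [-0.3, 1.7, 2.8]
opening: 0.267
```

Request:
servo_tool([
  [[0, -0.001, 0], [0, 0, 0]],
  [[0, -0.002, 0], [0, 0, 0]],
  [[0, -0.003, 0], [0, 0, 0]],
  [[0, -0.003, 0], [0, 0, 0]],
])

```text
time_s: 17.62
position: [0.51, -0.2095, 0.0998]
tcp_rot: [[-0.99, -0.14, 0.0], [-0.14, 0.99, -0.0], [-0.0, -0.0, -1.0]]
force: [-0.4, 0.9, 2.0]
opening: 0.275
```

Request:
servo_tool([
  [[0, -0.001, 0], [0, 0, 0]],
  [[0, -0.002, 0], [0, 0, 0]],
  [[0, -0.003, 0], [0, 0, 0]],
  [[0, -0.003, 0], [0, 0, 0]],
])

```text
time_s: 18.12
position: [0.5104, -0.2125, 0.0998]
tcp_rot: [[-0.99, -0.14, 0.0], [-0.14, 0.99, -0.0], [-0.0, -0.0, -1.0]]
force: [-0.0, 0.8, 3.3]
opening: 0.269
```

Request:
servo_tool([
  [[0, -0.001, 0], [0, 0, 0]],
  [[0, -0.002, 0], [0, 0, 0]],
  [[0, -0.003, 0], [0, 0, 0]],
  [[0, -0.003, 0], [0, 0, 0]],
])

```text
time_s: 18.62
position: [0.5109, -0.2155, 0.0998]
tcp_rot: [[-0.99, -0.14, 0.0], [-0.14, 0.99, -0.0], [-0.0, -0.0, -1.0]]
force: [-0.9, 1.3, 3.6]
opening: 0.265
```

Request:
servo_tool([
  [[0, -0.001, 0], [0, 0, 0]],
  [[0, -0.002, 0], [0, 0, 0]],
  [[0, -0.003, 0], [0, 0, 0]],
  [[0, -0.003, 0], [0, 0, 0]],
])

```text
time_s: 19.12
position: [0.512, -0.2196, 0.0998]
tcp_rot: [[-0.99, -0.14, 0.002], [-0.14, 0.99, -0.003], [-0.001, -0.003, -1.0]]
force: [0.8, -1.8, -0.6]
opening: 0.268
```

Fz dropped from about +3 to −0.6 (the probe's own weight), so the plate has sprung up and the tip is over the socket. Settling first, then lowering a little.

Request:
servo_tool([
  [[0, 0, 0], [0, 0, 0]],
  [[0, 0, 0.0], [0, 0, 0]],
])

```text
time_s: 19.38
position: [0.512, -0.2195, 0.0999]
tcp_rot: [[-0.99, -0.14, 0.002], [-0.14, 0.99, -0.002], [-0.001, -0.002, -1.0]]
force: [1.6, -2.7, -1.2]
opening: 0.269
```

Request:
servo_tool([
  [[0, 0, 0.001], [0, 0, 0]],
  [[0, 0, 0.002], [0, 0, 0]],
  [[0, 0, 0.002], [0, 0, 0]],
])

```text
time_s: 19.75
position: [0.512, -0.2192, 0.0981]
tcp_rot: [[-0.99, -0.14, 0.002], [-0.14, 0.99, -0.002], [-0.001, -0.002, -1.0]]
force: [1.0, -4.8, 1.6]
opening: 0.264
```

The force pushes toward −y, so the probe bears on the socket's +y wall. Easing 2 mm to −y to centre it.

Request:
servo_tool([
  [[0, -0.001, 0], [0, 0, 0]],
  [[0, -0.002, 0], [0, 0, 0]],
  [[0, -0.002, 0], [0, 0, 0]],
])

```text
time_s: 20.12
position: [0.5113, -0.2199, 0.0976]
tcp_rot: [[-0.99, -0.14, -0.001], [-0.14, 0.99, 0.001], [0.0, 0.001, -1.0]]
force: [1.1, -3.9, 0.7]
opening: 0.266
```

Request:
servo_tool([
  [[0, 0, 0], [0, 0, 0]],
  [[0, 0, 0], [0, 0, 0]],
])

```text
time_s: 20.38
position: [0.5113, -0.2199, 0.0976]
tcp_rot: [[-0.99, -0.14, -0.001], [-0.14, 0.99, 0.001], [0.0, 0.001, -1.0]]
force: [0.8, -2.0, -0.3]
opening: 0.268
```

```bash
python3 - <<'E'
from h import *
for i in range(4):
    c=eyes.capture("scene"); s=telemetry.read_state(); print(s["time_s"],s["position"].round(4),s["force"].round(2),s["moment"].round(3),s["tcp_rot"][:,2].round(4))
im=c["pixels"];cv2.imwrite("pics/m6.png",cv2.resize(im[150:220,200:290],(771,600),interpolation=2))
E
```

```text
20.425 [ 0.5113 -0.2199  0.0976] [ 2.2  -2.92  0.22] [-0.471 -0.21   0.03 ] [-6.e-04  6.e-04 -1.e+00]
20.475 [ 0.5113 -0.2199  0.0976] [ 1.35 -2.01 -0.57] [-0.528 -0.225 -0.03 ] [-5.e-04  6.e-04 -1.e+00]
20.525 [ 0.5113 -0.2199  0.0976] [ 0.93 -1.5   0.06] [-0.398 -0.2    0.034] [-5.e-04  6.e-04 -1.e+00]
20.575 [ 0.5113 -0.22    0.0976] [ 1.18 -1.99  0.87] [-0.481 -0.162 -0.022] [-5.e-04  6.e-04 -1.e+00]
```

View pics/m6.png

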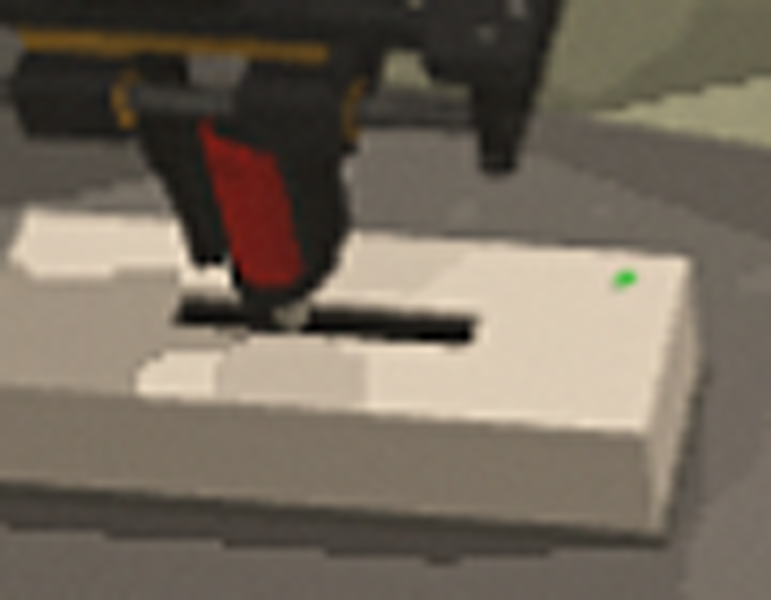

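The tip is in the window plate at crop (292,318), about 10 mm to −y of the centre. The residual side force is about 2 N toward −y and 1 N toward +x, so I'll follow it a bit further.

Request:
servo_tool([
  [[-0.0003, -0.0007, 0], [0, 0, 0]],
  [[-0.0006, -0.0015, 0], [0, 0, 0]],
  [[-0.0006, -0.0015, 0], [0, 0, 0]],
  [[-0.0006, -0.0015, 0], [0, 0, 0]],
])

```text
time_s: 21.08
position: [0.5118, -0.2211, 0.0975]
tcp_rot: [[-0.99, -0.14, -0.001], [-0.14, 0.99, 0.001], [0.001, 0.001, -1.0]]
force: [-0.1, 0.5, -0.6]
opening: 0.265
```

```bash
python3 - <<'E'
from h import *
F=[]
for i in range(3):
    c=eyes.capture("scene"); s=telemetry.read_state(); F.append(np.r_[s["force"],s["moment"]])
print(s["time_s"],s["position"].round(4),np.mean(F,0).round(2))
E
```

```text
21.225 [ 0.5121 -0.2215  0.0977] [-0.14 -0.13 -0.64  0.04 -0.02 -0.01]
```

Free now: side forces are about zero and Fz equals its weight. Lowering.

Request:
servo_tool([
  [[0, 0, 0.001], [0, 0, 0]],
  [[0, 0, 0.002], [0, 0, 0]],
  [[0, 0, 0.003], [0, 0, 0]],
  [[0, 0, 0.004], [0, 0, 0]],
  [[0, 0, 0.004], [0, 0, 0]],
])

```text
time_s: 21.85
position: [0.5123, -0.2216, 0.0936]
tcp_rot: [[-0.99, -0.14, -0.0], [-0.14, 0.99, 0.0], [0.0, 0.0, -1.0]]
force: [-0.1, 0.2, -2.5]
opening: 0.268
```

Request:
servo_tool([
  [[0, 0, 0.001], [0, 0, 0]],
  [[0, 0, 0.0025], [0, 0, 0]],
  [[0, 0, 0.004], [0, 0, 0]],
  [[0, 0, 0.005], [0, 0, 0]],
  [[0, 0, 0.006], [0, 0, 0]],
  [[0, 0, 0.006], [0, 0, 0]],
])

```text
time_s: 22.6
position: [0.5123, -0.2216, 0.0877]
tcp_rot: [[-0.99, -0.14, -0.0], [-0.14, 0.99, 0.0], [0.0, 0.0, -1.0]]
force: [0.6, 0.6, -0.7]
opening: 0.264
```

Request:
servo_tool([
  [[0, 0, 0.001], [0, 0, 0]],
  [[0, 0, 0.002], [0, 0, 0]],
  [[0, 0, 0.003], [0, 0, 0]],
  [[0, 0, 0.004], [0, 0, 0]],
  [[0, 0, 0.004], [0, 0, 0]],
])

```text
time_s: 23.22
position: [0.5123, -0.2216, 0.0837]
tcp_rot: [[-0.99, -0.14, -0.0], [-0.14, 0.99, 0.0], [0.0, 0.0, -1.0]]
force: [-0.3, -0.1, -1.7]
opening: 0.267
```

Request:
servo_tool([
  [[0, 0, 0.0005], [0, 0, 0]],
  [[0, 0, 0.001], [0, 0, 0]],
  [[0, 0, 0.001], [0, 0, 0]],
])

```text
time_s: 23.6
position: [0.5123, -0.2216, 0.0827]
tcp_rot: [[-0.99, -0.14, -0.0], [-0.14, 0.99, 0.0], [0.0, 0.0, -1.0]]
force: [-0.3, -0.3, -1.0]
opening: 0.272
```

Request:
servo_tool([
  [[0, 0, 0.0004], [0, 0, 0]],
  [[0, 0, 0.0008], [0, 0, 0]],
  [[0, 0, 0.0008], [0, 0, 0]],
])

```text
time_s: 23.98
position: [0.5123, -0.2217, 0.0819]
tcp_rot: [[-0.99, -0.14, 0.0], [-0.14, 0.99, 0.0], [-0.0, 0.0, -1.0]]
force: [0.4, 0.4, -0.5]
opening: 0.267
```

Request:
servo_tool([
  [[0, 0, 0.0003], [0, 0, 0]],
  [[0, 0, 0.0006], [0, 0, 0]],
  [[0, 0, 0.0006], [0, 0, 0]],
])

```text
time_s: 24.35
position: [0.5123, -0.2217, 0.0817]
tcp_rot: [[-0.99, -0.14, 0.0], [-0.14, 0.99, -0.0], [-0.0, -0.0, -1.0]]
force: [-1.4, -0.3, 2.0]
opening: 0.267
```

The collar is down: z stopped at 0.0817 (about 0.0813 expected) and Fz rose. Releasing, then backing straight up.

Request:
servo_tool([
  [[0, 0, 0], [0, 0, 0]],
  [[0, 0, 0], [0, 0, 0]],
  [[0, 0, 0], [0, 0, 0]],
  [[0, 0, 0], [0, 0, 0]],
], gripper=0.06)

```text
time_s: 24.85
position: [0.5123, -0.2216, 0.0812]
tcp_rot: [[-0.99, -0.14, -0.0], [-0.14, 0.99, 0.0], [0.0, 0.0, -1.0]]
force: [0.7, 0.1, -0.1]
opening: 0.632
```

Request:
servo_tool([
  [[0, 0, -0.01], [0, 0, 0]],
  [[0, 0, -0.03], [0, 0, 0]],
  [[0, 0, -0.06], [0, 0, 0]],
  [[0, 0, -0.09], [0, 0, 0]],
  [[-0.03, 0, -0.11], [0, 0, 0]],
  [[-0.06, 0, -0.12], [0, 0, 0]],
  [[-0.06, 0, -0.12], [0, 0, 0]],
  [[-0.06, 0, -0.12], [0, 0, 0]],
])

```text
time_s: 25.85
position: [0.5705, -0.2128, 0.201]
tcp_rot: [[-0.99, -0.14, -0.002], [-0.14, 0.99, 0.001], [0.002, 0.001, -1.0]]
force: [-1.4, 0.6, -0.0]
opening: 0.691
```

```bash
python3 - <<'E'
from h import *
s=telemetry.read_state();print(s["time_s"],s["position"],s["force"],s["opening"])
w=cam("wrist");c=cam("scene")
W=np.zeros((600,640,3),np.uint8);W[:250]=w["pixels"][:250];W[250:]=cv2.resize(c["pixels"][130:235,160:352],(640,350),interpolation=2)
cv2.imwrite("pics/m7.png",W)
E
```

```text
25.85 [ 0.57051039 -0.21283522  0.20102096] [-1.39347222  0.57031654 -0.02140815] 0.6909908792403938
```

View pics/m7.png

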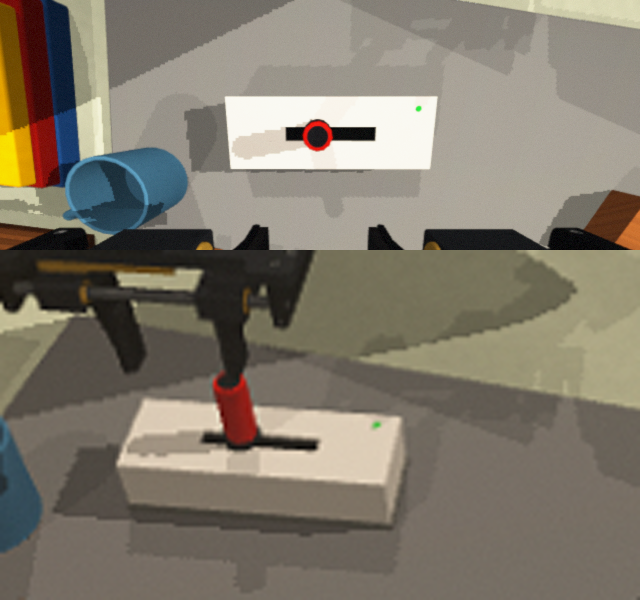

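The probe stands upright in the window with its collar flat on the dock (wrist view 317,135; scene crop 240,440). The gripper is well clear.

```bash
python3 -c "
from rig import order
print(order.hand_in())"
```

```text
the job is handed in; nothing more can be done
None
```

The red thermometer is standing in the dock's hidden socket with its collar flat on the dock. I let go, backed the gripper clear and handed the job in at about 26 s. No verdict was reported.

- **Feeling for the socket:** I lifted the thermometer out of the stand and set the tip on the cover plate about 34 mm along the +y end of the window, pressing with about 3–4 N. I then slid it toward −y until the plate sprang up round the tip, about 10 mm past the window's centre. The tip then pressed on one socket wall, with up to about 5 N sideways, so I eased it over until the side force was about zero before lowering.
- **Last checks:** The lowering stopped within 0.5 mm of the expected fully home height, with about 2–3 N of contact. The final pictures show it upright with the collar on the dock. I saw no sign that the mug had moved. I did not measure the other loose things or the box lid again at the end; the arm's route kept clear of them.
- **What disagreed:**
  - The stand and dock turned out to sit about 17 mm above the nominal surface.
  - The thermometer sat about 5 mm higher in the grip than planned.
  - The cameras differed by 2–4 mm in places.

  I settled these by touch.

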